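# Close a squeeze-up packing tray on a row of cartons with its star wheel

## Robot

A 6-joint arm with a two-finger parallel gripper is mounted at the origin on a cart in front of the work surface, level with it; the furniture and walls round the work are solid. World frame = base frame: x ahead of the robot, y to its left, z up, the work surface at z = 0. Lengths are in m, angles in rad, forces in N, time in s.
With the tool pointing down it reaches from about 0.3 to 0.775 m from the base axis. Payload 14.6 kg.
Tool frame: the origin (TCP) lies midway between the tips of the shut fingers; the grasp point (between the pads) lies 19 mm behind it; z points along the fingers, y is the direction in which the jaws open and shut (so a half turn about z gives the same grasp; the last joint's range is limited). The gripper opens to 94 mm and grips with 3 to 60 N. Pads are 16 mm wide; open, the fingers measure 119 mm over their backs; the gripper's body (75 mm by 177 mm) begins 78 mm behind the grasp point.
Start: joints at [-1.198, 0.3, 1.521, -0, 1.321, -0.067], TCP at [0.234, -0.498, 0.205] pointing down, gripper open.
Joint ranges: [-3.03, 3.03], [-0.79, 2.21], [0.23, 2.52], [-1.04, 4.18], [0, 3.07], [-2.55, 2.55]. Speed limits (rad/s): [2.22, 2.22, 2.57, 3.14, 3.14, 3.14].

## Interface

Orientations are given as a rotation vector (axis times angle).
In Python, from workcell import r gives the robot as it stands.
- The arm moves only by the shell command python3 -m jog 'ROWS' [FORCE]. ROWS is JSON, a list of rows, each a list of 5 numbers: the opening in per cent of the stroke, from 0 (shut) to 100 (fully open), then the shift along the tool's x, y, z in m, then the turn about the tool's z in rad. A call has 1 to 12 rows; each row shifts and turns the commanded pose from where the row before left it, along the tool's axes as they then stand; what a row does not reach is not made up. A row lasts 1/8 s, in which the tool goes at most 62.5 mm and 10.7 degrees, less where a joint would pass 70% of its speed; a pose out of reach is approached as far as the arm can. A call is refused whole if a number of a shift passes 0.0625 or a number of a turn 0.188, either way. A call with a gripper value outside its range is refused whole. The fingers move at their own pace and stop on an object; FORCE is the grip in N (left out, the last holds). Time passes only in rows, so rows that do not move let the fingers close. It gives the time, the measured TCP pose, the force and the opening at its end, in the units of the state.
- r.state(): the state, without advancing time (a new reading comes with each control period).
- r.camera(name): name is "scene" or "top"; returns the picture (400x640x3 uint8, red, green, blue); there is no depth.
- r.calibration(name): a dict with "mtx" (3x3 intrinsics, pixels), "D" ([k1, k2, p1, p2, k3] as OpenCV has them; the pictures are not rectified), "extrinsics" (4x4, takes a point from world to camera coordinates). Camera axes: x right, y down, z forward; pixel columns grow to the right and rows downward; lengths in m; the calibration is good to about 2 mm. A picture is of the moment at which its call begins. calibration takes no time and is no camera call.
- r.finish_job(): hands the job in, once; it reports no verdict.
The state is a dict: "time_s": time; "q": joint angles; "qd": joint speeds; "effort": joint torques, N m; "eef_pos": TCP position; "orientation": TCP orientation; "force": force on the tool from outside, world axes, zero at the start; "torque": the same for the moment, N m; "finger_gap": finger opening in m.
Only numpy, scipy, OpenCV 4.12 (cv2) and the standard library are available. Lean on these libraries where they do the work, as an engineer would, in place of code of your own. Each camera call takes 0.05 s, during which the arm holds its last target. There are 200 camera calls.

## Task

Stand the tall and the short carton upright in the packing tray, in one row with the carton already in it, each turned so that its narrower side runs along the row (otherwise the row is too long). Then turn the star wheel clockwise, pushing spoke after spoke, until the sliding end wall is fully home against its two stop blocks. Move the wall only by the wheel, not by pressing on it, leave the bottles standing where they are, and let go of everything at the end.

Things in the scene. Friction and masses are not known exactly. Their poses are not given: they have to be found in the camera images.
- tray_floor (a point): Packing tray, bare aluminium, fixed: middle of its closed packing space on the floor (10 mm over the bench). z up, y along the row to the fixed end wall, x across. Fixed wall's inner face at y = +84.5 mm, 70 mm high; low side walls' inner faces at x = +-42 mm, 6 mm thick, 36 mm high, y -156 to +95 mm. Closed space 169 x 84 mm. Base plate 120 x 400 x 10 mm.
- stop_block (a point): Top centre of one of two black stop blocks (10 x 12 x 10 mm) that stand on the side walls, 55 mm over the bench; the other is the mirror image across the tray. The sliding wall's ears meet them when it is home. Axes as the tray's.
- gearbox_top (a point): Top centre of the grey gearbox (66 x 66 mm) under the star wheel, 54.5 mm over the bench, on the wheel's axis (tray_floor frame: x 0, y -250.5 mm). A steel collar of 17 mm radius rises 11 mm above it. Behind the tray stand two fixed shakers, about 0.3 m high: fronts at about x = 0.58 m, one left of y = 0.24, one from y = 0.03 to -0.33; a fixed case 0.2 m high beyond x = 0.53, right of y = -0.38. Axes as the tray's.
- end_wall: Sliding end wall: upright aluminium plate 80 mm wide (ears 108 mm wide above the side walls), 10 mm thick, top 79 mm over the bench. Origin: at bench height under the middle of the face that looks at the cartons; axes as the tray's. The wheel drives it along the tray's +y by a rack bar (16 x 12 mm, reaching 189 mm behind it); home is y = -84.5 mm in the tray_floor frame.
- wheel_hub (a point): Star wheel, level, vertical axis: black hub (24 mm radius) with 5 straight steel spokes, 72 degrees apart, 13 mm thick, each with a black end ball of 22 mm diameter centred 66 mm from the axis. The point is on the axis at the spokes' centreline, 95 mm over the bench; hub top 20 mm higher; free room under the spokes outside the gearbox. x points along one spoke and turns with it.
- spoke_tip (a point): Centre of the ball at the end of that one spoke.
- star_wheel (a joint): Angle of the star wheel in rad, growing clockwise seen from above, 0 to 4.5; at 4.5 the sliding wall is fully home. It stays where it is left (friction: some 3 N at a spoke). The wall moves 15 mm per rad towards the cartons; at the start 0.2 to 1.2 rad.
- wide_centre (a point): Centre of the carton already in the tray: white retail carton 60 x 75 x 115 mm high (x, y, z of its frame), standing near the fixed end wall with its 60 mm side along the row (its y across the row, about 90 degrees to the tray's y).
- tall_centre (a point): Centre of the tall white carton to load: 55 x 70 x 135 mm high (x, y, z of its frame), about 0.1 kg, standing upright on the bench; its narrower side is x.
- short_centre (a point): Centre of the short white carton to load: 50 x 60 x 80 mm high (x, y, z of its frame), about 0.14 kg, standing upright on the bench; its narrower side is x.
- white_bottle: White bottle with light blue cap, 60 mm diameter, 139 mm high; origin at the centre of its underside. Leave it alone.
- amber_bottle: Amber bottle, 54 mm diameter, 124 mm high; origin at the centre of its underside. Leave it alone.
- blue_bottle: Small white bottle with dark blue cap, 48 mm diameter, 104 mm high; origin at the centre of its underside. Leave it alone.
Things that resemble listed ones, but are neither listed nor needed, are in the scene too. Leave any turquoise look-alike of the part that bears short_centre alone.

How it is judged:
On the way, in this order (a step that is already met when the one before it is completed fails the run):
1. the tall and the short carton stand in the tray with the wide one (y of tall_centre in the frame of tray_floor between -0.13 and 0.07 m and x of tall_centre in the frame of tray_floor between -0.025 and 0.025 m and z of tall_centre in the frame of tray_floor between 0.0615 and 0.0735 m and angle between each of tall_centre, short_centre, wide_centre's own z axis and vertical below 0.1 rad and y of short_centre in the frame of tray_floor between -0.13 and 0.07 m and x of short_centre in the frame of tray_floor between -0.025 and 0.025 m and z of short_centre in the frame of tray_floor between 0.034 and 0.046 m and y of wide_centre in the frame of tray_floor between -0.13 and 0.07 m and x of wide_centre in the frame of tray_floor between -0.025 and 0.025 m and z of wide_centre in the frame of tray_floor between 0.0515 and 0.0635 m), for 0.2 s.
2. the sliding wall is fully home, moved by the star wheel (value of joint star_wheel above 4.33 rad), for 0.2 s.
At the end, for the whole second after the job is handed in: All three cartons stand upright (within 0.1 rad) on the tray floor (within 6 mm of height) between the walls, and the sliding wall is home within about 2.5 mm; the bottles stand upright (all of step 1 and value of joint star_wheel above 4.33 rad and y of end_wall in the frame of tray_floor above -0.0875 m and angle between each of white_bottle, amber_bottle, blue_bottle's own z axis and vertical below 0.15 rad); the robot touches nothing.
It fails at once if a bottle is moved by more than 4 cm (distance of any of white_bottle, amber_bottle, blue_bottle from where it was at the start of the episode above 0.04 m).
It fails at once if the robot presses on the sliding wall with more than 10 N (contact force between any of the arm, the fingers and end_wall above 10 N).
It also fails if it takes over 72 s, if anything falls off the work surface, if the arm or the gripper's body presses on something with over 40 N, if the wrist force passes 120 N, or if a joint passes its speed limit or range.

## Working session

There is one attempt and no reset: what is moved stays moved. The work goes in short steps, Python scripts to look and compute and a shell command to move; the robot and the scene stay as the last step left them, time stands still between calls to the robot, and variables do not carry over. Pictures are saved under pics/ and viewed, on a budget of 10 in all, crops included, one or two more only if the job needs it, and the job is handed in when it is done.

```bash
mkdir -p pics; python3 - <<'E'
from workcell import r
import cv2,numpy as np
for n in("scene","top"):
    cv2.imwrite(f"pics/{n}0.png",r.camera(n)[:,:,::-1])
    c=r.calibration(n);print(n,np.round(c["mtx"],1).tolist(),np.round(c["D"],3),np.round(c["extrinsics"],3).tolist())
print(r.state())
E
```

```text
scene [[397.6, 0.0, 317.9], [0.0, 397.6, 203.1], [0.0, 0.0, 1.0]] [-0.074  0.     0.     0.     0.   ] [[-0.793, -0.609, 0.02, 0.427], [-0.468, 0.586, -0.661, 0.301], [0.391, -0.534, -0.75, 1.075], [0.0, 0.0, 0.0, 1.0]]
top [[384.2, 0.0, 318.0], [0.0, 384.2, 204.1], [0.0, 0.0, 1.0]] [-0.025  0.     0.     0.     0.   ] [[-0.012, -1.0, 0.001, 0.017], [-0.999, 0.012, -0.04, 0.528], [0.04, -0.002, -0.999, 1.161], [0.0, 0.0, 0.0, 1.0]]
{'time_s': 0.1, 'q': array([-1.19758942e+00,  3.00383122e-01,  1.52150736e+00,  8.10145728e-06,
        1.32069557e+00, -6.65710452e-02]), 'qd': array([ 0.00015485, -0.00124864, -0.00133799, -0.00092441,  0.00063425,
       -0.00230363]), 'effort': array([-1.17434652e-04, -5.32645869e+01, -3.53280973e+01,  7.09430175e-02,
        2.34927930e-02, -5.11359974e-05]), 'eef_pos': array([ 0.23408606, -0.4974449 ,  0.20496577]), 'orientation': array([-3.06498976e+00, -6.85030716e-01,  2.26050208e-04]), 'force': array([ 0.17662987,  0.28777635, -0.2664952 ]), 'torque': array([-0.03275919, -0.02160992, -0.0107052 ]), 'finger_gap': 0.0939036131596265}
```

View pics/scene0.png

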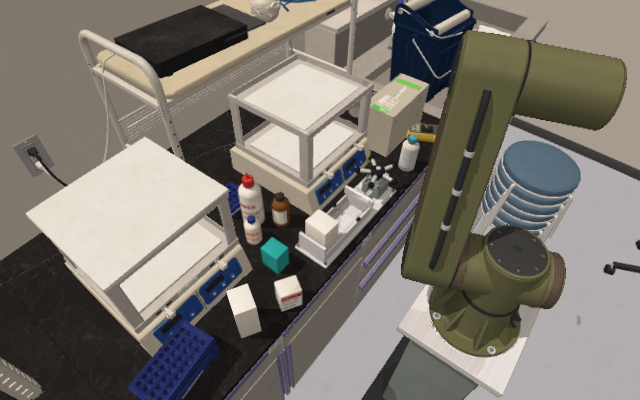

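View pics/top0.png

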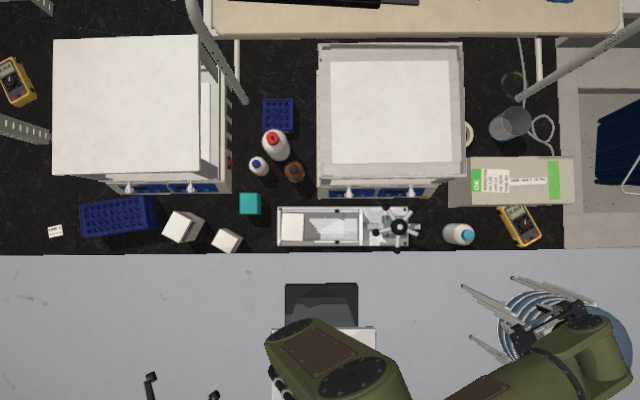

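```bash
cat > h.py <<'E'
from workcell import r
import cv2,numpy as np
C={n:r.calibration(n) for n in("scene","top")}
def proj(n,P):
    c=C[n];E=np.array(c["extrinsics"])
    return cv2.projectPoints(np.atleast_2d(np.float64(P)),cv2.Rodrigues(E[:3,:3])[0],E[:3,3],np.array(c["mtx"]),np.array(c["D"]))[0][:,0]
def back(n,uv,z):
    c=C[n];E=np.array(c["extrinsics"])
    p=cv2.undistortPoints(np.float64([[uv]]),np.array(c["mtx"]),np.array(c["D"]))[0,0]
    d=E[:3,:3].T@np.r_[p,1];o=-E[:3,:3].T@E[:3,3]
    return o+d*(z-o[2])/d[2]
def crop(img,x0,x1,y0,y1,s):
    return cv2.resize(img[y0:y1,x0:x1],None,fx=s,fy=s,interpolation=cv2.INTER_CUBIC)
def box(x,y,yaw,sx,sy,z0,z1):
    c,s=np.cos(yaw),np.sin(yaw)
    return np.array([[x+c*a*sx/2-s*b*sy/2,y+s*a*sx/2+c*b*sy/2,z] for z in(z0,z1) for a,b in((-1,-1),(1,-1),(1,1),(-1,1))])
E
python3 - <<'E'
from h import *
t=cv2.imread("pics/top0.png");s=cv2.imread("pics/scene0.png")
a=crop(t,150,283,190,257,6)[:402,:798]
a=cv2.copyMakeBorder(a,0,0,0,2,0)
b=crop(s,220,320,270,340,2);cv2.imwrite("pics/c1.png",np.vstack([a,cv2.copyMakeBorder(b,0,0,0,600,0)]))
a=crop(t,270,430,198,253,5);b=crop(s,290,410,155,265,3)
cv2.imwrite("pics/c2.png",np.vstack([a[:,:800],cv2.copyMakeBorder(b[:325],0,0,0,440,0)]))
E
```

```text
(no output)
```

View pics/c1.png

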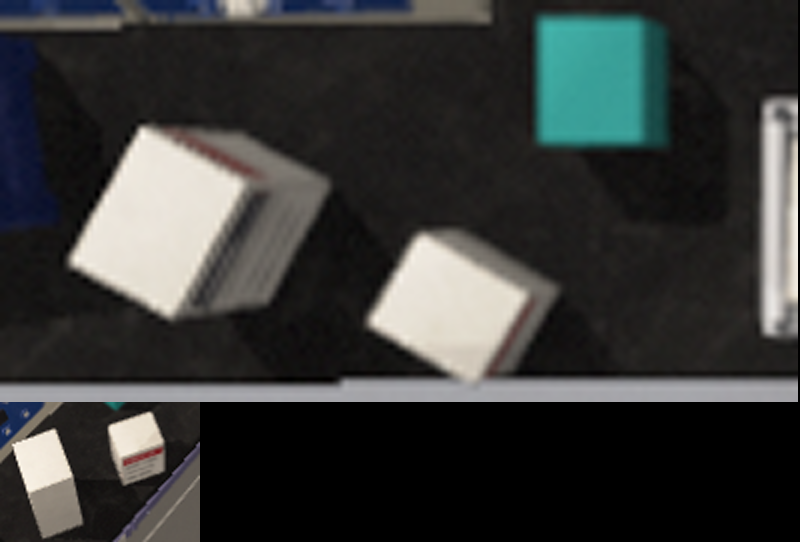

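View pics/c2.png

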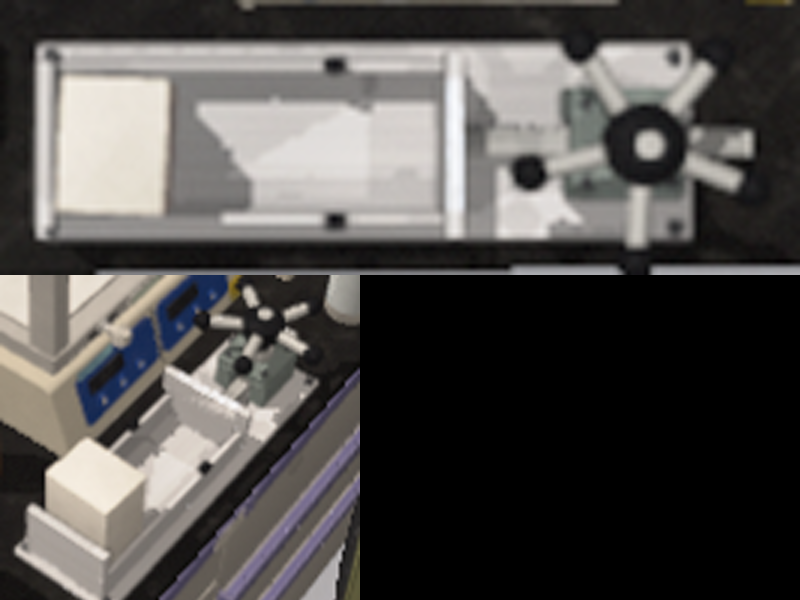

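```bash
python3 - <<'E'
from h import *
from scipy.optimize import least_squares
A=lambda L,x0,y0,s:[(x0+(x-.0)/s-.4,y0+y/s-.4) for x,y in L]
def fit(name,uv,z,sx,sy):
    P=np.array([back("top",p,z)[:2] for p in uv]);c=P.mean(0)
    e=[np.linalg.norm(P[i]-P[(i+1)%4]) for i in range(4)]
    best=None
    for k in range(4):
        f=lambda v:(np.roll(box(v[0],v[1],v[2],sx,sy,z,z)[:4,:2][::-1],k,0)-P).ravel()
        for y0 in(0,1.5,3,-1.5):
            q=least_squares(f,[c[0],c[1],y0])
            if best is None or q.cost<best.cost:best=q
    print(name,best.x.round(4),np.degrees(best.x[2]).round(1),"edges",np.round(e,4),"res",best.cost**.5)
    return best.x
fit("tall",A([(150,125),(265,185),(178,320),(68,263)],150,190,6),.135,.055,.07)
fit("short",A([(425,230),(532,295),(473,382),(368,322)],150,190,6),.08,.05,.06)
fit("wide",A([(60,75),(170,75),(168,213),(55,213)],270,198,5),.125,.06,.075)
for nm,L,z in(("stop",[(335,65),(335,220)],.055),("hub",[(648,145)],.115),("balls",[(580,45),(716,50),(750,188),(636,262),(530,172)],.095),("wall",[(445,130),(467,130)],.079),("plate corners",[(36,42),(36,240),(692,240)],.01),("bottles",[(900+45,175)],.139)):
    for p in A(L,270,198,5):print(nm,back("top",p,z).round(4))
hub=back("top",A([(648,145)],270,198,5)[0],.115)
for p in A([(580,45),(716,50),(750,188),(636,262),(530,172)],270,198,5):
    b=back("top",p,.095)-hub;print(np.degrees(np.arctan2(b[1],b[0])).round(1),np.hypot(b[0],b[1]).round(4))
for n,p,z in(("white",(465,237),.139),("amber",(294,171),.124),("blue",(258,163),.104),("red",(273,139),.15)):print(n,back("top",p,z).round(3))
E
```

```text
tall [0.4659 0.3959 1.0398] 59.6 edges [0.0596 0.0726 0.0569 0.0727] res 0.003901881211556731
short [ 0.4235  0.2797 -0.558 ] -32.0 edges [0.06   0.0499 0.0579 0.0514] res 0.0017361400938834329
wide [0.4632 0.0823 1.5445] 88.5 edges [0.0605 0.0757 0.062  0.0758] res 0.001386937190490279
stop [ 0.5066 -0.0436  0.055 ]
stop [ 0.416  -0.0423  0.055 ]
hub [ 0.4587 -0.2138  0.115 ]
balls [ 0.5153 -0.1806  0.095 ]
balls [ 0.5115 -0.2578  0.095 ]
balls [ 0.4332 -0.2754  0.095 ]
balls [ 0.3924 -0.2099  0.095 ]
balls [ 0.4439 -0.1509  0.095 ]
wall [ 0.468 -0.105  0.079]
wall [ 0.4678 -0.1176  0.079 ]
plate corners [0.524  0.1365 0.01  ]
plate corners [0.4035 0.1375 0.01  ]
plate corners [ 0.3984 -0.2618  0.01  ]
bottles [ 0.4407 -0.3704  0.139 ]
30.4 0.0657
-39.8 0.0688
-112.5 0.0666
176.7 0.0664
103.2 0.0646
white [ 0.429 -0.388  0.139]
amber [0.616 0.076 0.124]
blue [0.643 0.179 0.104]
red [0.701 0.131 0.15 ]
```

The top view shows these things:
- **Tall white carton:** top face around (182,226).
- **Short white carton:** top face around (225,241). It is white, with an edge of 50 × 60 mm, so it fits `short_centre`.
- **Turquoise look-alike:** (250,203). I will leave it alone.
- **Wide carton:** already in the tray at (293,227).
- **Wheel hub:** (400,227).
- **End wall:** column ~360.

The enlarged crop confirms this choice. I'll start with the short carton.

```bash
cat >> h.py <<'E'
from scipy.spatial.transform import Rotation as R
def go(x,y,z,jaw):
    "remaining move: world delta, in tool xy before turning / after turning, dz, turn"
    s=r.state();M=R.from_rotvec(s["orientation"]).as_matrix();p=s["eef_pos"]
    d=np.array([x,y,z])-p;j=np.degrees(np.arctan2(M[1,1],M[0,1]))
    t=(j-jaw+180)%360-180
    M2=M@R.from_euler("z",np.radians(t)).as_matrix()
    print("t",round(s["time_s"],2),"tcp",p.round(4),"jaw",j.round(2),"tilt",M[2].round(3),"gap",round(s["finger_gap"],4),"F",s["force"].round(1),"q6",s["q"][5].round(2))
    print(" before-turn",(M.T@d).round(4),"after-turn",(M2.T@d).round(4),"turn",np.radians(t).round(3))
E
python3 -m jog '[[100,0.034,-0.042,0,0],[100,0.034,-0.042,0,0],[100,0.034,-0.042,0,0],[100,0.034,-0.042,0,0],[100,0.034,-0.042,0,0],[100,0.034,-0.042,0,0],[100,0.034,-0.042,0,0],[100,0.034,-0.042,0,0],[100,0.034,-0.042,0,0],[100,0.034,-0.042,0,0],[100,0.034,-0.042,0,0],[100,0.034,-0.042,0,0]]' 20
python3 -c "
from h import *
go(.4235,.2797,.041,58)"
```

```text
time_s: 1.6
eef_pos: [0.3888, 0.134, 0.2055]
orientation: [3.066, 0.686, 0.0]
force: [0.4, 0.6, 0.3]
finger_gap: 0.0939
t 1.6 tcp [0.3888 0.134  0.2055] jaw -64.78 tilt [ 0.  0. -1.] gap 0.0939 F [0.4 0.6 0.3] q6 1.37
 before-turn [ 0.0935 -0.117   0.1645] after-turn [0.0478 0.1419 0.1645] turn -2.143
```

```bash
python3 -m jog '[[100,0.031,-0.039,0,0],[100,0.031,-0.039,0,0],[100,0.031,-0.039,0,0],[100,0,0,0,-0.18],[100,0,0,0,-0.18],[100,0,0,0,-0.18],[100,0,0,0,-0.18],[100,0,0,0,-0.18],[100,0,0,0,-0.18],[100,0,0,0,-0.18],[100,0,0,0.01,-0.18],[100,0,0,0.01,-0.18]]'
python3 - <<'E'
from h import *
go(.4235,.2797,.045,58)
a=crop(r.camera("top")[:,:,::-1],150,283,190,257,6);b=crop(r.camera("scene")[:,:,::-1],200,350,255,345,2)
cv2.imwrite("pics/c3.png",np.vstack([a[:,:798],cv2.copyMakeBorder(b,0,0,0,498,0)]))
E
```

```text
time_s: 3.1
eef_pos: [0.423, 0.2775, 0.1849]
orientation: [-1.609, -2.698, 0.001]
force: [0.4, 0.1, -0.3]
finger_gap: 0.094
t 3.1 tcp [0.423  0.2775 0.1849] jaw 28.36 tilt [-0. -0. -1.] gap 0.094 F [ 0.4  0.1 -0.3] q6 0.01
 before-turn [0.0017 0.0016 0.1399] after-turn [0.0007 0.0022 0.1399] turn -0.517
```

View pics/c3.png

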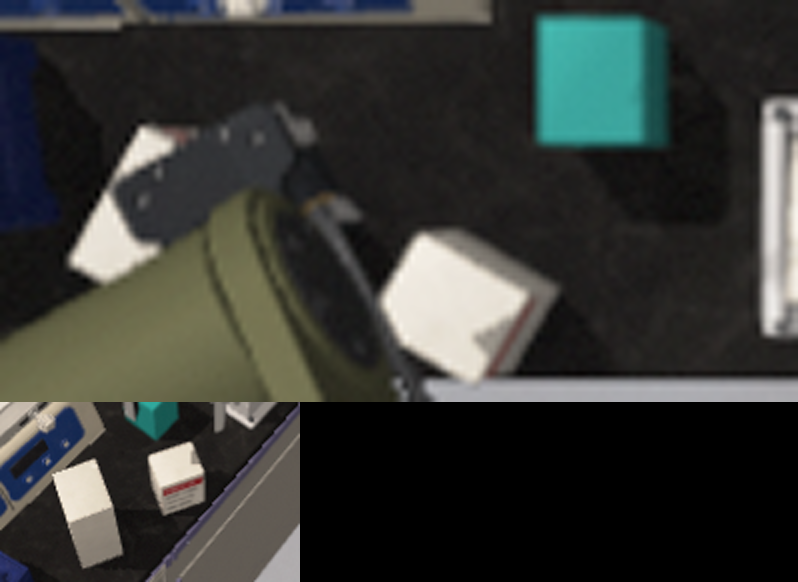

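```bash
python3 - <<'E'
from h import *
p=r.state()["eef_pos"]
for z in(0,.15,.3):
  for n in C:
    q=proj(n,p+[0,0,z])[0];print(n,z,q.round(0), "crop",((q-[150,190])*6 if n=="top" else (q-[200,255])*2+[0,402]).round())
print("cartons scene", proj("scene",[[.4235,.2797,.08],[.4659,.3959,.135]]).round())
for y,x,yaw,sx,sy,h in((.2797,.4235,-.558,.05,.06,.08),(.3959,.4659,1.0398,.055,.07,.135)):
  print(((proj("scene",box(x,y,yaw,sx,sy,0,h))-[200,255])*2+[0,402]).round().tolist())
E
```

```text
scene 0 [287. 263.] crop [175. 418.]
top 0 [216. 243.] crop [394. 320.]
scene 0.15 [285. 224.] crop [169. 340.]
top 0.15 [198. 248.] crop [286. 345.]
scene 0.3 [281. 173.] crop [163. 238.]
top 0.3 [172. 254.] crop [132. 381.]
cartons scene [[288. 285.]
 [242. 297.]]
[[205.0, 500.0], [193.0, 470.0], [152.0, 483.0], [163.0, 514.0], [204.0, 471.0], [192.0, 440.0], [148.0, 453.0], [160.0, 485.0]]
[[110.0, 506.0], [70.0, 519.0], [84.0, 566.0], [125.0, 552.0], [99.0, 456.0], [55.0, 470.0], [69.0, 520.0], [115.0, 504.0]]
```

The crop shows the fingers straddling the short carton: scene tips at about (264,262) and (307,262). The projected carton boxes match both views, so I'll descend and grip.

```bash
python3 -m jog '[[100,0.0017,0.0016,0.02,-0.173],[100,0,0,0.03,-0.172],[100,0,0,0.03,-0.172],[100,0,0,0.03,0],[100,0,0,0.03,0],[100,0,0,0,0],[60,0,0,0,0],[40,0,0,0,0],[40,0,0,0,0],[40,0,0,0,0],[40,0,0,0,0]]' 15
python3 -c "
from h import *
go(.462,.0265,.2,-.7)"
```

```text
time_s: 4.58
eef_pos: [0.424, 0.28, 0.046]
orientation: [0.875, 3.016, 0.001]
force: [-0.0, -0.3, 6.0]
finger_gap: 0.0603
t 4.58 tcp [0.424 0.28  0.046] jaw 57.63 tilt [-0.     0.001 -1.   ] gap 0.0603 F [-0.  -0.3  6. ] q6 -0.49
 before-turn [-0.1679 -0.1936 -0.1541] after-turn [-0.2529  0.0412 -0.1541] turn 1.018
```

```bash
python3 -m jog '[[40,0,0,-0.03,0],[40,0,0,-0.06,0],[40,0,0,-0.062,0.17],[40,0,0,0,0.17],[40,0,0,0,0.17],[40,0,0,0,0.17],[40,0,0,0,0.17],[40,0,0,0,0.168],[40,-0.052,0.008,0,0],[40,-0.052,0.008,0,0],[40,-0.052,0.008,0,0],[40,-0.052,0.008,0,0]]'
python3 -c "
from h import *
go(.462,.021,.055,-.7)"
```

```text
time_s: 6.08
eef_pos: [0.4529, 0.0698, 0.1973]
orientation: [-2.234, -2.208, 0.001]
force: [0.4, 1.1, -1.5]
finger_gap: 0.0599
t 6.08 tcp [0.4529 0.0698 0.1973] jaw -0.68 tilt [-0. -0. -1.] gap 0.0599 F [ 0.4  1.1 -1.5] q6 0.08
 before-turn [-0.0487  0.0097  0.1423] after-turn [-0.0487  0.0097  0.1423] turn 0.0
```

```bash
python3 -m jog '[[40,-0.04,0.0097,0,0],[40,-0.0087,0,0.01,0],[40,0,0,0.035,0],[40,0,0,0.035,0],[40,0,0,0.03,0],[40,0,0,0,0],[40,0,0,0,0]]'
python3 - <<'E'
from h import *
go(.462,.021,.056,-.7)
a=crop(r.camera("top")[:,:,::-1],270,403,198,253,6);b=crop(r.camera("scene")[:,:,::-1],280,400,180,270,2.2)
print(a.shape,b.shape)
cv2.imwrite("pics/c4.png",np.vstack([a[:,:798],cv2.copyMakeBorder(b,0,0,0,798-b.shape[1],0)]))
E
```

```text
time_s: 6.95
eef_pos: [0.4627, 0.0229, 0.0884]
orientation: [2.234, 2.208, 0.001]
force: [0.2, -0.2, -1.6]
finger_gap: 0.0601
t 6.95 tcp [0.4627 0.0229 0.0884] jaw -0.67 tilt [ 0.     0.001 -1.   ] gap 0.0601 F [ 0.2 -0.2 -1.6] q6 -0.02
 before-turn [-0.0019 -0.0007  0.0324] after-turn [-0.0019 -0.0007  0.0324] turn 0.001
(330, 798, 3) (198, 264, 3)
```

View pics/c4.png

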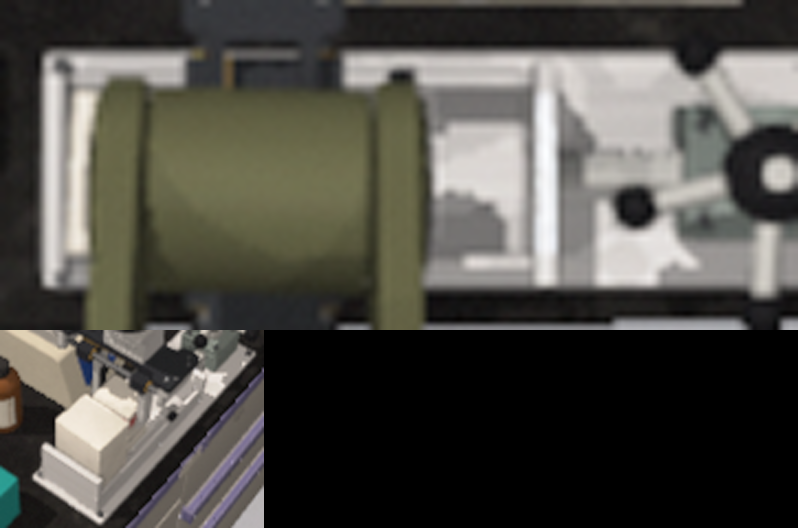

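The short carton hangs in the tray behind the wide one with a small gap, at around scene (332,210). I'll lower it and release.

```bash
python3 -m jog '[[40,-0.0025,-0.0007,0.015,0],[40,0,0,0.01,0],[40,0,0,0.006,0],[40,0,0,0,0],[40,0,0,0,0]]'
python3 -c "
from h import *
go(.462,.021,.056,-.7)"
```

```text
time_s: 7.68
eef_pos: [0.4616, 0.0202, 0.0564]
orientation: [-2.235, -2.208, -0.0]
force: [-0.1, -0.1, -2.2]
finger_gap: 0.06
t 7.67 tcp [0.4616 0.0202 0.0564] jaw -0.69 tilt [ 0. -0. -1.] gap 0.06 F [-0.1 -0.1 -2.2] q6 -0.02
 before-turn [0.0009 0.0003 0.0004] after-turn [0.0009 0.0003 0.0004] turn 0.0
```

```bash
python3 -m jog '[[40,0,0,0.0012,0],[40,0,0,0,0],[100,0,0,0,0],[100,0,0,0,0],[100,0,0,0,0],[100,0,0,-0.02,0],[100,0,0,-0.06,0],[100,0,0,-0.062,0],[100,0.06,0,-0.01,0],[100,0.06,0,0,0],[100,0.06,0,0,0],[100,0.06,0,0,0]]'
python3 -m jog '[[100,0.06,0,0,0],[100,0.05,0,0,0],[100,0,0,0,0.178],[100,0,0,0,0.178],[100,0,0,0,0.178]]'
python3 - <<'E'
from h import *
go(.4659,.3959,.071,-30.4)
a=crop(r.camera("top")[:,:,::-1],270,403,198,253,6)
b=crop(r.camera("scene")[:,:,::-1],210,410,180,350,1.5)
cv2.imwrite("pics/c5.png",np.vstack([a[:,:798],cv2.copyMakeBorder(b,0,0,0,798-b.shape[1],0)]))
E
```

```text
time_s: 9.18
eef_pos: [0.4642, 0.2621, 0.2074]
orientation: [2.235, 2.208, 0.001]
force: [1.4, -0.3, -0.2]
finger_gap: 0.0939
time_s: 9.8
eef_pos: [0.4657, 0.3702, 0.207]
orientation: [2.742, 1.533, -0.001]
force: [0.7, 0.9, -1.4]
finger_gap: 0.0941
t 9.8 tcp [0.4657 0.3702 0.207 ] jaw -31.6 tilt [-0. -0. -1.] gap 0.0941 F [ 0.7  0.9 -1.4] q6 1.16
 before-turn [ 0.022  -0.0132  0.136 ] after-turn [ 0.0223 -0.0128  0.136 ] turn -0.021
```

View pics/c5.png

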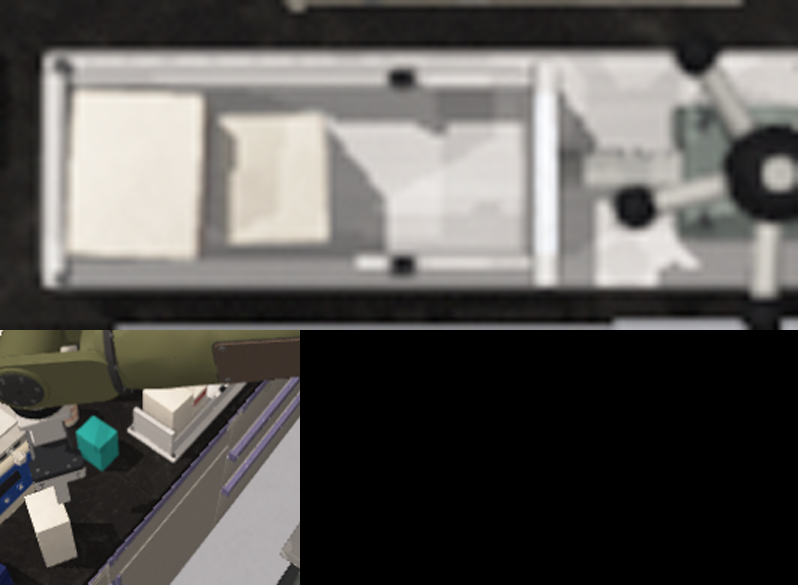

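The short carton stands square in the tray (crop columns 228–330, y ≈ −0.003 to 0.045). Next is the tall one.

```bash
python3 -m jog '[[100,0.0222,-0.013,0.01,-0.02],[100,0,0,0.03,0],[100,0,0,0.03,0],[100,0,0,0.035,0],[100,0,0,0.031,0],[100,0,0,0,0],[60,0,0,0,0],[50,0,0,0,0],[50,0,0,0,0],[50,0,0,0,0],[50,0,0,0,0]]' 12
python3 -c "
from h import *
go(.4615,-.04,.24,-.7)"
```

```text
time_s: 11.28
eef_pos: [0.4666, 0.3961, 0.0724]
orientation: [-2.722, -1.568, -0.003]
force: [-1.7, -1.4, 6.2]
finger_gap: 0.0702
t 11.28 tcp [0.4666 0.3961 0.0724] jaw -30.12 tilt [ 0.002  0.001 -1.   ] gap 0.0702 F [-1.7 -1.4  6.2] q6 1.17
 before-turn [-0.3795  0.2145 -0.168 ] after-turn [-4.36e-01  4.00e-04 -1.68e-01] turn -0.513
```

```bash
python3 -m jog '[[50,0,0,-0.03,0],[50,0,0,-0.055,0],[50,0,0,-0.06,-0.171],[50,0,0,-0.023,-0.171],[50,0,0,0,-0.171],[50,-0.055,0,0,0],[50,-0.06,0,0,0],[50,-0.06,0,0,0],[50,-0.06,0,0,0],[50,-0.06,0,0,0],[50,-0.06,0,0,0],[50,-0.06,0,0,0]]'
python3 -c "
from h import *
go(.4615,-.04,.0835,-.7)"
```

```text
time_s: 12.78
eef_pos: [0.4604, -0.021, 0.2396]
orientation: [2.235, 2.207, 0.001]
force: [1.2, 0.7, -1.3]
finger_gap: 0.0702
t 12.78 tcp [ 0.4604 -0.021   0.2396] jaw -0.72 tilt [-0.     0.001 -1.   ] gap 0.0702 F [ 1.2  0.7 -1.3] q6 -0.11
 before-turn [-0.019   0.0013  0.1561] after-turn [-0.019   0.0012  0.1561] turn -0.0
```

```bash
python3 -m jog '[[50,-0.019,0.0013,0.02,0],[50,0,0,0.04,0],[50,0,0,0.04,0],[50,0,0,0.035,0],[50,0,0,0.014,0],[50,0,0,0.006,0],[50,0,0,0,0],[50,0,0,0,0]]'
python3 -c "
from h import *
go(.4615,-.04,.0825,-.7)"
```

```text
time_s: 13.78
eef_pos: [0.4624, -0.0382, 0.0852]
orientation: [2.235, 2.206, 0.002]
force: [0.5, 0.1, -1.2]
finger_gap: 0.0699
t 13.78 tcp [ 0.4624 -0.0382  0.0852] jaw -0.74 tilt [-0.     0.002 -1.   ] gap 0.0699 F [ 0.5  0.1 -1.2] q6 -0.15
 before-turn [-0.0018 -0.0009  0.0027] after-turn [-0.0018 -0.0009  0.0027] turn -0.001
```

```bash
python3 -m jog '[[50,0,0,0.003,0],[50,0,0,0,0],[100,0,0,0,0],[100,0,0,0,0],[100,0,0,0,0],[100,0,0,-0.03,0],[100,0,0,-0.06,0],[100,-0.03,0,-0.04,0],[50,-0.05,0,0,0.174],[0,-0.05,0,0,0.174],[0,0,0,0,0.174],[0,0,0,0,0.174]]' 20
python3 -m jog '[[0,0,0,0,0.174],[0,0,0,0,0.174],[0,0,0,0,0.174],[0,0,0,0,0.174],[0,0,0,0,0.166],[0,0,0,0,0]]'
python3 - <<'E'
from h import *
go(.5017,-.2228,.15,-90)
a=crop(r.camera("top")[:,:,::-1],270,430,198,253,5)
b=crop(r.camera("scene")[:,:,::-1],290,410,165,255,3)
cv2.imwrite("pics/c6.png",np.vstack([a,cv2.copyMakeBorder(b,0,0,0,800-b.shape[1],0)]))
E
```

```text
time_s: 15.28
eef_pos: [0.4513, -0.1679, 0.2111]
orientation: [-2.859, -1.302, 0.0]
force: [-0.4, 0.6, 0.4]
finger_gap: 0.0577
time_s: 16.02
eef_pos: [0.4515, -0.1673, 0.2112]
orientation: [-3.142, -0.001, 0.0]
force: [-0.4, -0.1, 0.4]
finger_gap: 0.0003
t 16.02 tcp [ 0.4515 -0.1673  0.2112] jaw -89.95 tilt [-0. -0. -1.] gap 0.0003 F [-0.4 -0.1  0.4] q6 1.14
 before-turn [0.0502 0.0556 0.0612] after-turn [0.0502 0.0556 0.0612] turn 0.001
```

View pics/c6.png

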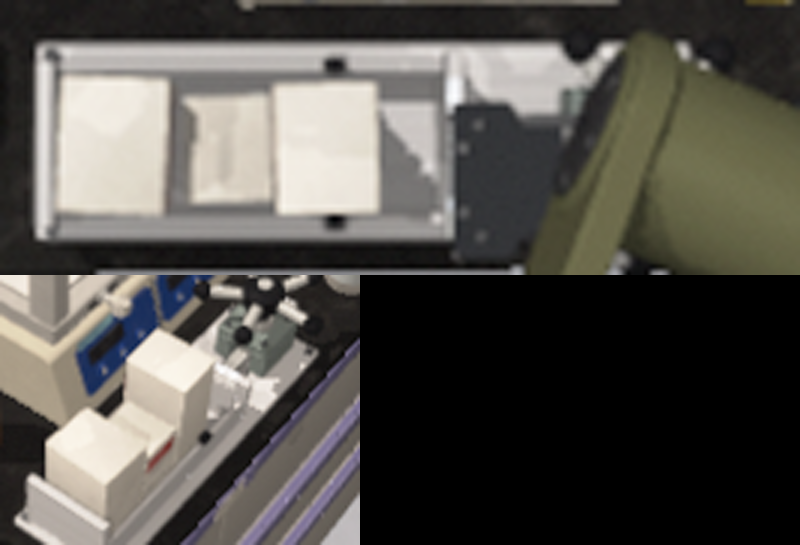

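All three cartons stand upright and square in the row: top-crop columns 55–168, 190–270 and 273–378. Now I'll put the shut fingers between two wheel spokes.

```bash
python3 -m jog '[[0,0.0265,0.0265,0,0],[0,0.0262,0.0264,0.02,0],[0,0,0,0.04,0],[0,0,0,0.035,0],[0,0,0,0.02,0],[0,0,0,0.016,0],[0,0,0,0,0]]'
python3 - <<'E'
from h import *
go(.5042,-.2202,.08,-90)
h=np.array([.4587,-.2138]);p=None
for a in range(-8,-245,-12):
    q=h+.046*np.array([np.cos(np.radians(a)),np.sin(np.radians(a))])
    if p is not None:print(a,(1000*(q-p)*[1,-1]).round(1).tolist(),end="; ")
    p=q
E
```

```text
time_s: 17.0
eef_pos: [0.5039, -0.22, 0.0795]
orientation: [-3.141, -0.002, 0.002]
force: [0.2, 0.1, 0.3]
finger_gap: 0.0006
t 17.0 tcp [ 0.5039 -0.22    0.0795] jaw -89.94 tilt [-0.001 -0.001 -1.   ] gap 0.0006 F [0.2 0.1 0.3] q6 1.09
 before-turn [ 0.0003  0.0002 -0.0005] after-turn [ 0.0003  0.0002 -0.0005] turn 0.001
-20 [-2.3, 9.3]; -32 [-4.2, 8.6]; -44 [-5.9, 7.6]; -56 [-7.4, 6.2]; -68 [-8.5, 4.5]; -80 [-9.2, 2.7]; -92 [-9.6, 0.7]; -104 [-9.5, -1.3]; -116 [-9.0, -3.3]; -128 [-8.2, -5.1]; -140 [-6.9, -6.7]; -152 [-5.4, -8.0]; -164 [-3.6, -8.9]; -176 [-1.7, -9.5]; -188 [0.3, -9.6]; -200 [2.3, -9.3]; -212 [4.2, -8.6]; -224 [5.9, -7.6]; -236 [7.4, -6.2];
```

```bash
python3 -m jog '[[0,-0.0023,0.0093,0,0],[0,-0.0042,0.0086,0,0],[0,-0.0059,0.0076,0,0],[0,-0.0074,0.0062,0,0],[0,-0.0085,0.0045,0,0],[0,-0.0092,0.0027,0,0],[0,-0.0096,0.0007,0,0],[0,-0.0095,-0.0013,0,0],[0,0,0,0,0]]'
python3 - <<'E'
from h import *
p=r.state()["eef_pos"]-[.4587,-.2138,0];print(np.degrees(np.arctan2(p[1],p[0])),np.hypot(p[0],p[1]))
go(.4587+.046*np.cos(np.radians(-104)),-.2138+.046*np.sin(np.radians(-104)),.08,-90)
cv2.imwrite("pics/c7.png",np.vstack([crop(r.camera("top")[:,:,::-1],270,430,198,253,5),cv2.copyMakeBorder(crop(r.camera("scene")[:,:,::-1],290,410,165,255,3),0,0,0,440,0)]))
E
```

```text
time_s: 18.12
eef_pos: [0.4471, -0.2591, 0.0807]
orientation: [3.141, -0.001, 0.0]
force: [0.3, -1.0, -0.0]
finger_gap: 0.0003
-104.3611442992605 0.046757813773037164
t 18.12 tcp [ 0.4471 -0.2591  0.0807] jaw -90.03 tilt [ 0.     0.001 -1.   ] gap 0.0003 F [ 0.3 -1.  -0. ] q6 0.98
 before-turn [ 0.0005 -0.0007  0.0007] after-turn [ 0.0005 -0.0007  0.0007] turn -0.001
```

View pics/c7.png

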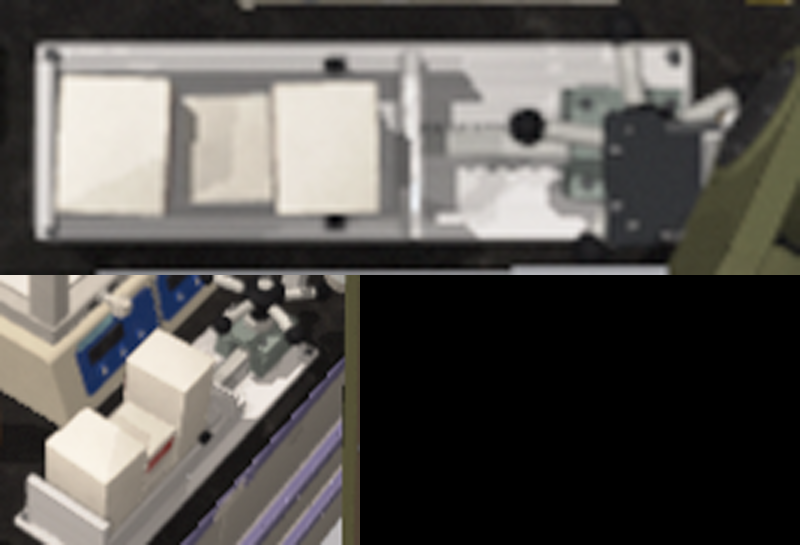

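It works: the wall moved from crop column 445 to about 404 (~23 mm) and the cartons are undisturbed. I'll carry on round.

```bash
python3 -m jog '[[0,-0.009,-0.0033,0,0],[0,-0.0082,-0.0051,0,0],[0,-0.0069,-0.0067,0,0],[0,-0.0054,-0.008,0,0],[0,-0.0036,-0.0089,0,0],[0,-0.0017,-0.0095,0,0],[0,0.0003,-0.0096,0,0],[0,0.0023,-0.0093,0,0],[0,0,0,0,0]]'
python3 - <<'E'
from h import *
p=r.state()["eef_pos"]-[.4587,-.2138,0];print(np.degrees(np.arctan2(p[1],p[0])),np.hypot(p[0],p[1]))
h=np.array([.4587,-.2138]);p=r.state()["eef_pos"][:2]
go(*(h+.046*np.array([np.cos(2.793),np.sin(2.793)])),.08,-90)
for a in range(-206,-260,-6):
    q=h+.046*np.array([np.cos(np.radians(a)),np.sin(np.radians(a))])
    print(a,(1000*(q-p)*[1,-1]).round(1).tolist(),end="; ");p=q
E
```

```text
time_s: 19.35
eef_pos: [0.4148, -0.1973, 0.08]
orientation: [-3.141, -0.001, 0.002]
force: [-1.2, -0.0, 0.1]
finger_gap: 0.0007
159.33546532347998 0.046869225113564277
t 19.35 tcp [ 0.4148 -0.1973  0.08  ] jaw -89.96 tilt [-0.002 -0.001 -1.   ] gap 0.0007 F [-1.2 -0.   0.1] q6 1.05
 before-turn [ 0.0006  0.0008 -0.    ] after-turn [ 0.0006  0.0008 -0.    ] turn 0.001
-206 [2.5, -3.6]; -212 [2.3, -4.2]; -218 [2.8, -3.9]; -224 [3.2, -3.6]; -230 [3.5, -3.3]; -236 [3.8, -2.9]; -242 [4.1, -2.5]; -248 [4.4, -2.0]; -254 [4.6, -1.6];
```

```bash
python3 -m jog '[[0,0.0025,-0.0036,0,0],[0,0.0023,-0.0042,0,0],[0,0.0028,-0.0039,0,0],[0,0.0032,-0.0036,0,0],[0,0.0035,-0.0033,0,0],[0,0,0,0,0]]'
python3 - <<'E'
from h import *
p=r.state()["eef_pos"]-[.4587,-.2138,0];print(np.degrees(np.arctan2(p[1],p[0])),np.hypot(p[0],p[1]),r.state()["force"])
t=r.camera("top");cv2.imwrite("pics/c8.png",np.vstack([crop(t[:,:,::-1],270,430,198,253,5),cv2.copyMakeBorder(crop(r.camera("scene")[:,:,::-1],290,410,165,255,3),0,0,0,440,0)]))
E
```

```text
time_s: 20.1
eef_pos: [0.43, -0.179, 0.0802]
orientation: [-3.141, -0.0, 0.0]
force: [0.1, -0.1, 0.2]
finger_gap: 0.0007
129.54048829657393 0.0451399184808061 [ 0.14144007 -0.06155444  0.24613247]
```

View pics/c8.png

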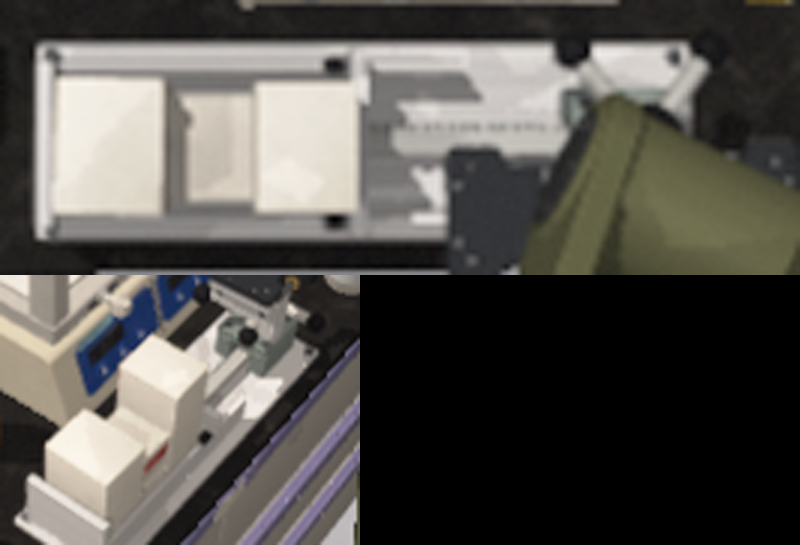

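The wall is nearly at the stop blocks (column 350 against stops at 325–347) and the cartons are upright. I'll finish in small steps and watch the force.

```bash
python3 -m jog '[[0,0.0038,-0.0029,0,0],[0,0,0,0,0]]'; python3 -m jog '[[0,0.002,-0.0013,0,0],[0,0,0,0,0]]' | grep -E 'pos|force'; python3 -m jog '[[0,0.002,-0.0013,0,0],[0,0,0,0,0]]'| grep -E 'pos|force'
```

```text
time_s: 20.45
eef_pos: [0.4337, -0.1764, 0.0802]
orientation: [-3.141, 0.0, 0.0]
force: [-0.6, -1.3, 0.1]
finger_gap: 0.0006
eef_pos: [0.4354, -0.1754, 0.0802]
force: [-4.0, -4.3, -0.3]
eef_pos: [0.436, -0.1751, 0.0801]
force: [-16.2, -14.9, 6.5]
```

The force rose to 22 N with no more motion, at −240° as predicted, so it is against the stop. I'll back off, lift clear and check.

```bash
python3 -m jog '[[0,-0.006,0.004,0,0],[0,-0.003,0.002,0,0],[0,0,0,0,0],[0,0,0,-0.04,0],[0,0,0,-0.06,0],[0,0,0,-0.06,0],[0,-0.04,0.04,0,0],[0,-0.04,0.04,0,0],[0,-0.02,0.05,0,0],[0,0,0.05,0,0],[0,0,0,0,0]]'
python3 - <<'E'
from h import *
cv2.imwrite("pics/c9.png",np.vstack([crop(r.camera("top")[:,:,::-1],270,430,198,253,5),cv2.copyMakeBorder(crop(r.camera("scene")[:,:,::-1],290,410,165,255,3),0,0,0,440,0)]))
p0=np.array([.4625,.0367]);u=np.array([.0127,1])
for s in (-.0845,-.0945,-.142):print(s,((proj("top",np.r_[p0+u*s,.079])[0]-[270,198])*5).round())
E
```

```text
time_s: 22.32
eef_pos: [0.328, -0.3619, 0.2397]
orientation: [-3.141, 0.005, 0.001]
force: [-0.2, 0.6, 0.2]
finger_gap: 0.0005
-0.0845 [344. 141.]
-0.0945 [361. 141.]
-0.142 [444. 141.]
```

View pics/c9.png

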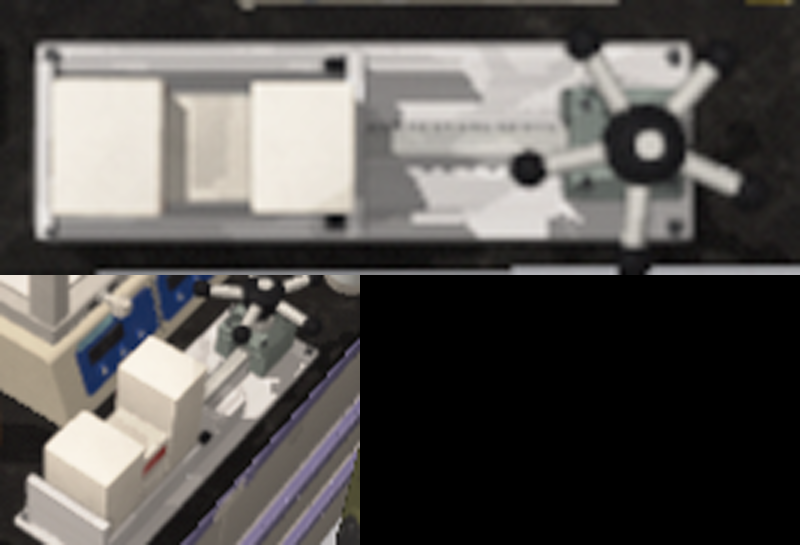

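```bash
python3 -c "
from h import *
print(r.finish_job())"
```

```text
the job is handed in; nothing more can be done
None
```

I loaded the short and then the tall carton upright in the row, narrow sides along it. I then turned the star wheel about 217° clockwise in one continuous push on a single spoke. The job was handed in at about 22.5 s, with the arm clear and the fingers shut and empty.

**Wall home:** On the last push the force rose to about 22 N with hardly any more motion, at the angle I had predicted for the stop. In the final picture the wall face is at crop column 345, against 344 predicted for home, and no gap shows at the visible stop. I estimate the wheel at about 4.47 rad; I got this from the pictures, not from a reading of the joint.

**Cartons and bottles:** All three cartons are upright and square in the tray. The arm never went near a bottle, but I took no separate closing picture of them.

No check failed or disagreed.

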